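Change a glass lap to its polishing gear

ROBOT

A 6-joint arm with a two-finger parallel gripper is mounted at the origin on the work surface. World frame = base frame: x ahead of the robot, y to its left, z up, the work surface at z = 0. Lengths are in m, angles in rad, forces in N, time in s.
With the tool pointing down it reaches from about 0.35 to 0.975 m from the base axis. Payload 7.1 kg.
Tool frame: the origin (TCP) lies midway between the tips of the shut fingers; the grasp point (between the pads) lies 19 mm behind it; z points along the fingers, x is the direction in which the jaws open and shut, and the axes are right-handed (so a half turn about z gives the same grasp; the last joint's range is limited). The gripper opens to 88 mm and grips with 3 to 60 N. Pads are 20 mm wide; open, the fingers measure 115 mm over their backs; the gripper's body (75 mm by 178 mm) begins 61 mm behind the grasp point.
Start: joints at [-1.18, 0.423, 1.63, -0, 1.089, -0.019], TCP at [0.249, -0.573, 0.223] pointing down, gripper open.
Joint ranges: [-3, 3], [-0.9, 2.11], [0.09, 2.58], [-1.31, 4.45], [0.11, 2.69], [-2.54, 2.54]. Speed limits (rad/s): [2.39, 2.39, 3.01, 3.14, 3.14, 3.14].

INTERFACE

Orientations are given as a unit quaternion [w, x, y, z].
In Python, from station import move_pose, movel, movej, command_gripper, wait, inverse_kinematics, read_camera, camera_info, MotionError, job_done, get_time, get_joint_pos, get_qvel, get_effort, get_tcp_pos, get_ee_rot, get_ft_force, get_ft_torque, get_grip_width gives the robot as it stands. Calls block until the motion is done:
- move_pose(position, orientation): joint-space move of the TCP to a pose.
- movel(position, frame=None, v=0.15, until_force=None): straight line of the TCP; frame=None keeps the orientation; v is the mean speed in m/s. With until_force (N) it stops when the force on the tool has changed by that much, and returns True; else False.
- movej(angles): joint-space move.
- command_gripper(opening): opening from 0.0 (shut) to 1.0 (fully open); the grip force is fixed at half the most; returns when the fingers have stopped.
- wait(seconds).
- inverse_kinematics(position, orientation): joint angles nearest the present ones, or None.
- read_camera(name): name is "scene" or "top" or "wrist"; returns the picture (420x560x3 uint8, red, green, blue); there is no depth.
- camera_info(name): a dict with "intrinsics" (3x3 intrinsics, pixels), "T" (4x4, takes a point from camera to world coordinates); the wrist camera has in their place "tool_from_camera" (4x4, takes a point from camera to tool coordinates, whose origin is the TCP and whose axes are the tool frame's). Camera axes: x right, y up, looking along -z (the intrinsics and any distortion apply to the point x, -y, -z); pixel columns grow to the right and rows downward; lengths in m; the calibration is good to about 2 mm. A picture is of the moment at which its call begins: read the wrist's pose just before it. camera_info takes no time and is no camera call.
A pose or a line that the arm cannot do raises MotionError and nothing moves.
- job_done(): hands the job in, once; it reports no verdict.
Readings, each from a call of its own:
- get_time(): time.
- get_joint_pos(): joint angles.
- get_qvel(): joint speeds.
- get_effort(): joint torques, N m.
- get_tcp_pos(): TCP position.
- get_ee_rot(): TCP orientation.
- get_ft_force(): force on the tool from outside, world axes, zero at the start.
- get_ft_torque(): the same for the moment, N m.
- get_grip_width(): opening from 0.0 (shut) to 1.0 (fully open).
Only numpy, scipy, OpenCV 4.12 (cv2) and the standard library are available. Lean on these libraries where they do the work, as an engineer would, in place of code of your own. Each camera call takes 0.05 s, during which the arm holds its last target. There are 200 camera calls.

TASK

Change the glass lap over to its polishing gear. Before moving the gear lever, press the mushroom-headed stop button fully down and let it come up again; then push the lever by its ball knob through the H-shaped gate into the far right-hand slot (as seen from the robot), fully home to the slot's end, without forcing it and without putting it into the near right-hand slot on the way. Do not press the start button, and leave the loose things on the machine and the cup in front of it where they are.

Things in the scene. Friction and masses are not known exactly. Their poses are not given: they have to be found in the camera images.
- machine: Bench lap, fixed, turned up to 0.25 rad. Origin on the table under the lever's pivot (pivot 45 mm up); x away from the robot, y left, z up. Console right: flat deck 110 mm up, x -120 to 160, y -210 to 85 mm. Left of it the splash bowl, rim 125 mm up, and at x 135, y 395 mm a drip tank 320 mm up.
- gate_centre (a point): Middle of the H, on the top face of the bright gate plate (104 by 92 mm), 138 mm above the table; axes as the machine's (+x far, -x near, -y right). Two slots 15 mm wide on y = 18 and -18 mm run from x = -30 to 30 mm; one cross channel 15 mm wide at x = 0 joins them; inner corners have 4 mm radius. The 10 mm lever rod runs in them; its pivot is 93 mm below.
- knob (a point): Centre of the lever's black ball knob, 36 mm in diameter, 185 mm from the pivot (230 mm above the table when upright). From the middle of the H it moves 36 mm to each side to a slot's centre line and 49 mm to a slot's far or near end. Starts anywhere along the left-hand slot, stays where it is left; pushing it takes about 3 N; the gate blocks every other way.
- lever (a joint): Lean of the gear lever along the slots, rad: 0 in the cross channel, positive to the far side (+x of the machine), about 0.27 against the far end of a slot, -0.27 at the near end. It can cross only within about 0.03 of 0.
- across (a joint): Lean of the gear lever sideways, rad: about -0.20 in the left-hand slot, 0 mid-way, 0.20 in the right-hand slot (-y of the machine), with about 0.03 of play either way.
- stop_top (a point): Middle of the top of the stop button: a grey mushroom head 42 mm in diameter, 41 mm proud of the console's deck (151 mm above the table), on the deck 135 mm to the right of the gate's middle. It and the start button may be in each other's place. Pressed straight down; springs back.
- stop (a joint): Travel of the stop button: 0 up, 0.006 m fully down. Takes about 2 N to start and 6 N fully down.
- start_top (a point): Middle of the top of the start button: a small flat grey button 22 mm in diameter in a 34 mm collar, 18 mm proud of the deck, about 80 mm from the stop button in the machine's near-far direction. Not to be pressed.
- start (a joint): Travel of the start button: 0 up, 0.004 m fully down.
- jar: Small closed jar, 44 mm across and 52 mm tall, standing loose on the deck to the right behind the gate. Origin at the centre of its underside.
- marker: Black marker pen, 135 by 13 mm, lying loose on the deck's near edge. Origin at the middle of its underside, x along the pen.
- glass_bar: Fused glass bar, 75 by 22 by 10 mm, lying loose on the deck's far right corner. Origin at the middle of its underside.
- cup: Clear plastic cup, 76 mm across and 95 mm tall, standing loose on the table, to the right between robot and machine. Origin at the centre of its underside.

How it is judged:
On the way, in this order (a step that is already met when the one before it is completed fails the run):
1. the stop button is pressed fully down while the gear lever is still as it was (value of joint stop above 0.005 m and distance of knob from where it was at the start of the episode below 0.01 m), for 0.1 s.
2. the lever is carried across the gate into the right-hand side (value of joint across above 0.15 rad), for 0.05 s.
3. the lever is home in the far right-hand slot (value of joint lever above 0.235 rad and value of joint across above 0.15 rad), for 0.2 s.
At the end, for the whole second after the job is handed in: The gear lever stands at rest in the far right-hand slot within about 6 mm (at the knob) of the slot's end (lever above 0.235 rad, across above 0.15 rad), and the stop button is up again (within 2 mm) (all of step 3 and velocity of joint lever between -0.02 and 0.02 rad/s and value of joint stop below 0.002 m); the robot touches nothing.
It fails at once if the lever is forced: the fingers press on the machine or its lever with over 50 N (contact force between the fingers and machine above 50 N).
It fails at once if the start button is pressed (value of joint start above 0.002 m).
It fails at once if the lever is put into the near right-hand slot (value of joint across above 0.12 rad and value of joint lever below -0.13 rad).
It fails at once if the jar, marker, glass bar or cup is moved by more than 20 mm (distance of any of jar, marker, glass_bar, cup from where it was at the start of the episode above 0.02 m).
It also fails if it takes over 58 s, if anything falls off the work surface, if the arm or the gripper's body presses on something with over 40 N, if the wrist force passes 120 N, or if a joint passes its speed limit or range.

## Working session

There is one attempt and no reset: what is moved stays moved. The work goes in short steps, each a Python script; the robot and the scene stay as the last script left them, time stands still between calls to the robot, and variables do not carry over. Pictures are saved under pics/ and viewed, about 8 in all and at most 12, crops included, and the job is handed in when it is done.

```bash
mkdir -p pics; python3 - <<'E'
from station import *
import cv2,numpy as np
for n in("scene","top"):
    im=read_camera(n); cv2.imwrite(f"pics/{n}0.png",cv2.cvtColor(im,cv2.COLOR_RGB2BGR))
    i=camera_info(n); print(n,{k:(np.round(v,4).tolist() if not isinstance(v,str) else v) for k,v in i.items()})
print(camera_info("wrist"),get_time(),get_ee_rot())
E
```

```text
scene {'intrinsics': [[459.504, 0.0, 283.9274], [0.0, 459.504, 214.9156], [0.0, 0.0, 1.0]], 'T': [[-0.7796, -0.3946, 0.4863, 0.9684], [0.6262, -0.488, 0.608, 0.3939], [-0.0027, 0.7786, 0.6276, 0.7128], [0.0, 0.0, 0.0, 1.0]]}
top {'intrinsics': [[524.7171, 0.0, 275.6143], [0.0, 524.7171, 208.6225], [0.0, 0.0, 1.0]], 'T': [[0.0252, 0.9964, -0.0815, 0.4426], [-0.9996, 0.0241, -0.0144, -0.1397], [-0.0124, 0.0819, 0.9966, 1.4018], [0.0, 0.0, 0.0, 1.0]]}
{'intrinsics': array([[361.83371305,   0.        , 278.26997237],
       [  0.        , 361.83371305, 213.27098453],
       [  0.        ,   0.        ,   1.        ]]), 'tool_from_camera': array([[ 9.99999931e-01,  3.67584571e-04, -5.73050933e-05,
         2.35887081e-04],
       [ 3.42467158e-04, -9.69733487e-01, -2.44165615e-01,
        -6.59638140e-02],
       [-1.45322181e-04,  2.44165579e-01, -9.69733545e-01,
        -1.62421128e-01],
       [ 0.00000000e+00,  0.00000000e+00,  0.00000000e+00,
         1.00000000e+00]])} 0.1 [-3.88941320e-04  8.36209025e-01 -5.48410427e-01 -5.65447203e-04]
```

View pics/scene0.png

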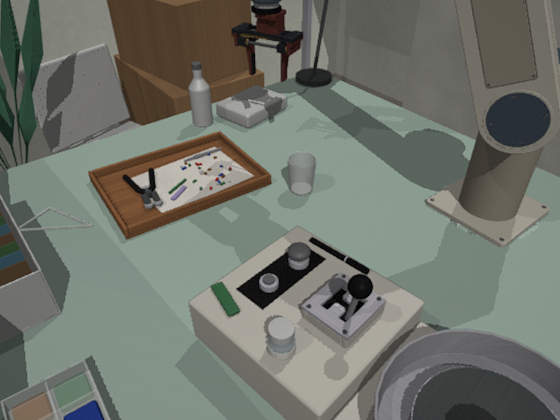

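View pics/top0.png

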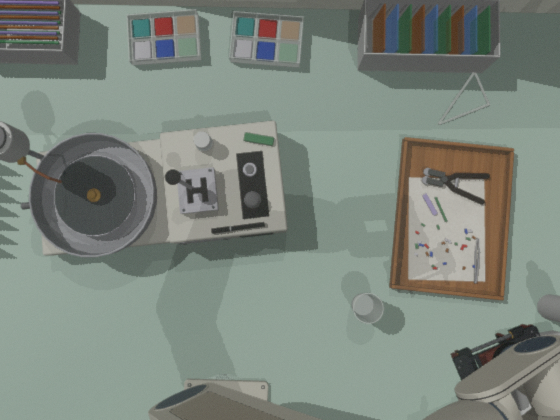

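The scene view shows the console with the mushroom at (299,254), start at (269,283), the knob at (359,287) and the pen on the near edge. In the top view the knob is at (173,177), the gate around (197,190), stop at (252,200), start at (249,170) and the cup at (368,308). Next I'll measure precisely.

```bash
cat > h.py <<'E'
from station import *
import cv2,numpy as np
def ray(n,u,v):
    i=camera_info(n);K=np.array(i["intrinsics"]);T=np.array(i["T"])
    d=T[:3,:3]@np.array([(u-K[0,2])/K[0,0],-(v-K[1,2])/K[1,1],-1]);return T[:3,3],d
def onz(n,u,v,z):
    o,d=ray(n,u,v);return o+d*(z-o[2])/d[2]
def two(a,b):
    (o,d),(p,e)=ray("top",*a),ray("scene",*b)
    s=np.linalg.lstsq(np.c_[d,-e],p-o,rcond=None)[0];A=o+s[0]*d;B=p+s[1]*e
    return (A+B)/2,np.linalg.norm(A-B)
E
python3 - <<'E'
import cv2,numpy as np
from h import *
t=cv2.imread("pics/top0.png");s=cv2.imread("pics/scene0.png")
a=cv2.resize(t[110:260,150:300],None,fx=4,fy=4,interpolation=3)
cv2.imwrite("pics/t1.png",a)
b=cv2.resize(s[230:370,180:430],None,fx=3.2,fy=3.2,interpolation=3)
cv2.imwrite("pics/s1.png",b)
print("stop",onz("top",252.5,199,.151),two((252.5,199),(299,250)))
print("knob",two((173,177),(359.5,287)))
print("start",onz("top",249.5,170,.128))
g=cv2.cvtColor(t,cv2.COLOR_BGR2GRAY);g2=cv2.cvtColor(s,cv2.COLOR_BGR2GRAY)
for im,nm,box in((g,"top",(160,188,165,192)),(g2,"scene",(340,380,265,305))):
    x0,x1,y0,y1=box;m=(im[y0:y1,x0:x1]<45).astype("u1")
    for c in cv2.findContours(m,0,2)[0]:
        if cv2.contourArea(c)>60:print(nm,np.add(cv2.minEnclosingCircle(c)[0],(x0,y0)),cv2.minEnclosingCircle(c)[1],cv2.contourArea(c))
E
```

```text
stop [ 0.5667442  -0.06569257  0.151     ] (array([ 0.56745295, -0.06475631,  0.14045398]), np.float64(0.0009193982065790121))
knob (array([0.60577059, 0.11266839, 0.22050607]), np.float64(8.412384721973926e-05))
start [ 0.64028573 -0.05491153  0.128     ]
scene [359.63636398 286.45454597] 12.459952354431152 447.0
scene [359.5 268. ] 9.013978004455566 69.5
```

View pics/t1.png

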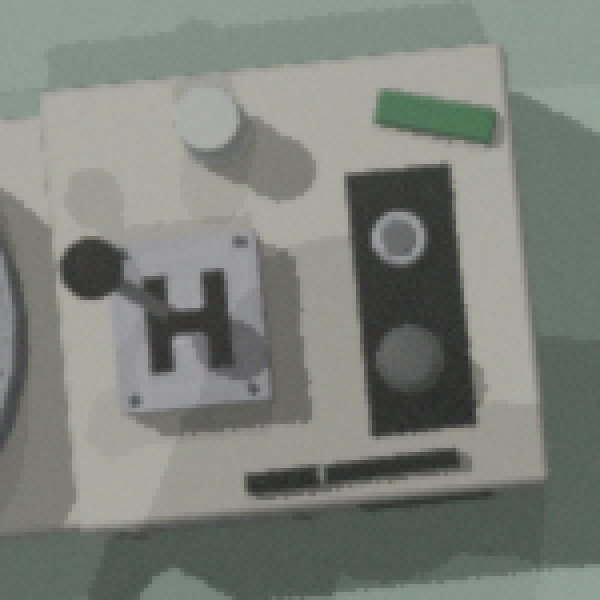

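View pics/s1.png

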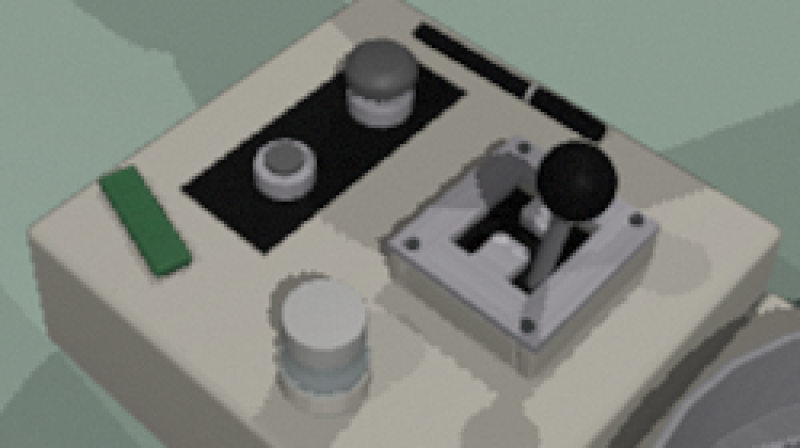

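```bash
python3 - <<'E'
from h import *
c=lambda x,y:(150+(x-1.5)/4,110+(y-1.5)/4)
P=lambda x,y,z:onz("top",*c(x,y),z)
G=(P(240,241,.138)+P(135,401,.138))/2; H=P(188,321,.138)
ex=P(240,241,.138)-P(253,389,.138); ey=P(135,401,.138)-P(253,389,.138)
bx=P(398,237,.128)-P(410,357,.151)
print("G",G,H,"len",np.linalg.norm(ex),np.linalg.norm(ey),"yaw",np.arctan2(ex[1],ex[0]),np.arctan2(-ey[0],ey[1]),np.arctan2(bx[1],bx[0]))
S=P(410,357,.151);St=P(398,237,.128)
th=np.mean([np.arctan2(ex[1],ex[0]),np.arctan2(-ey[0],ey[1])])
R=np.array([[np.cos(th),-np.sin(th)],[np.sin(th),np.cos(th)]])
K=P(92,268,.224)
sc=lambda x,y:(180+(x-1.1)/3.2,230+(y-1.1)/3.2)
K2=two(c(92,268),sc(577,181))
Gs=(onz("scene",*sc(412,244),.138)+onz("scene",*sc(636,219),.138))/2
Gs2=(onz("scene",*sc(524,147),.138)+onz("scene",*sc(527,326),.138))/2
print("Gscene",Gs,Gs2)
for n,p in(("stop",S),("start",St),("knob",K),("knob2",K2[0]),("jar",P(208,120,.162)),("Gs",Gs)):print(n,p,"machine rel gate",(R.T@(p-G)[:2]).round(4))
print(K2[1],"cup",onz("top",368,308,.05))
E
```

```text
G [0.58717114 0.07167679 0.138     ] [0.58703776 0.071458   0.138     ] len 0.09087688008540967 0.07184243551638997 yaw 0.12236954094590226 0.12583645505507982 0.14208095797626252
Gscene [0.5881674  0.07208657 0.138     ] [0.58781896 0.07207721 0.138     ]
stop [ 0.5670236  -0.06478472  0.151     ] machine rel gate [-0.0369 -0.1329]
start [ 0.64304865 -0.05390973  0.128     ] machine rel gate [ 0.0399 -0.1315]
knob [0.60615308 0.11277847 0.224     ] machine rel gate [0.0239 0.0384]
knob2 [0.60611409 0.11323746 0.22289508] machine rel gate [0.0239 0.0389]
jar [0.70592454 0.05998369 0.162     ] machine rel gate [ 0.1164 -0.0263]
Gs [0.5881674  0.07208657 0.138     ] machine rel gate [0.001  0.0003]
0.000586325901193529 cup [ 0.30569933 -0.36121432  0.05      ]
```

Gate, stop, start and knob agree across both views and with the given offsets: yaw ≈ 0.125, lever lean about +0.13. The stop is the near button, so I press that first.

```bash
cat >> h.py <<'E'
from scipy.spatial.transform import Rotation as Rot
TH=0.125; G=np.array([.5875,.0718])
def W(x,y,z):  # machine coords relative to gate centre
    c,s=np.cos(TH),np.sin(TH);return [G[0]+c*x-s*y,G[1]+s*x+c*y,z]
def quat(a):  # tool down, tool x at world angle a
    x=np.array([np.cos(a),np.sin(a),0]);z=np.array([0,0,-1.]);q=Rot.from_matrix(np.c_[x,np.cross(z,x),z]).as_quat()
    return [q[3],q[0],q[1],q[2]]
def shot(n,f,box=None,k=1):
    im=cv2.cvtColor(read_camera(n),cv2.COLOR_RGB2BGR)
    if box: x0,x1,y0,y1=box; im=cv2.resize(im[y0:y1,x0:x1],None,fx=k,fy=k,interpolation=3)
    cv2.imwrite("pics/"+f,im)
def st(*a): print(*a,"t",round(get_time(),2),"tcp",np.round(get_tcp_pos(),4),"F",np.round(get_ft_force(),1))
E
python3 - <<'E'
from h import *
p=get_tcp_pos(); movel([p[0],p[1],.36],v=.25); command_gripper(0.0)
best=None
for a in(TH,TH+np.pi,TH-np.pi):
    q=inverse_kinematics(W(-.04,-.135,.3),quat(a))
    if q is not None:
        print(a,np.round(q,2))
        if best is None or abs(q[5])<best[0]:best=(abs(q[5]),a)
a=best[1];print("a",a)
S=W(-.038,-.134,.3);move_pose(S,quat(a));movel(S[:2]+[.165],v=.1);st("above")
r=movel(S[:2]+[.140],v=.012,until_force=12);st("press",r);wait(.25);st("held")
movel(S[:2]+[.27],v=.12);st("up")
E
```

```text
0.125 [-0.14  0.26  1.68 -0.    1.2  -0.26]
a 0.125
above t 5.79 tcp [ 0.5669 -0.0659  0.1656] F [-0.2  0.2 -0.1]
press True t 7.35 tcp [ 0.5666 -0.0659  0.1448] F [-2.6  0.4  7.1]
held t 7.6 tcp [ 0.5666 -0.0659  0.1448] F [-2.1  0.4  6.9]
up t 8.8 tcp [ 0.566  -0.0659  0.2691] F [-0.3  0.1  0.5]
```

The hold force was 6.9 N at about 6.2 mm, likely fully down but with little margin. I'll press again harder, which is harmless, then go to the knob's far side.

```bash
python3 - <<'E'
from h import *
S=W(-.038,-.134,.27);movel(S[:2]+[.155],v=.12);st("above")
r=movel(S[:2]+[.137],v=.015,until_force=22);st("press",r);wait(.25);st("held")
movel(S[:2]+[.30],v=.15);st("up")
# far side of knob: knob rel (.024,.038)
movel(W(.085,.037,.30),v=.2);movel(W(.085,.037,.205),v=.12)
r=movel(W(.040,.037,.205),v=.03,until_force=2.0);st("contact",r)
p=np.array(get_tcp_pos()[:2])-G;print("rel",np.cos(TH)*p[0]+np.sin(TH)*p[1],-np.sin(TH)*p[0]+np.cos(TH)*p[1])
shot("top","t2.png",(150,300,110,260),4)
E
```

```text
above t 9.91 tcp [ 0.567  -0.066   0.1557] F [ 0.  -0.1 -0.4]
press True t 10.7 tcp [ 0.5669 -0.0659  0.1447] F [-2.7  0.4  9.3]
held t 10.95 tcp [ 0.5669 -0.0659  0.1448] F [-2.   0.7  8.8]
up t 12.14 tcp [ 0.5659 -0.0658  0.2989] F [-0.5  0.8  0.8]
contact True t 15.34 tcp [0.6338 0.1149 0.2052] F [1.9 0.7 1.4]
rel 0.051277989995342714 0.03702870951793122
```

View pics/t2.png

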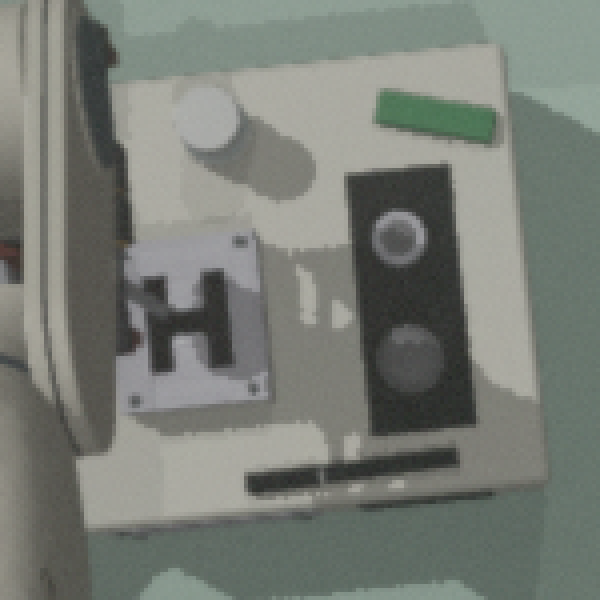

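The top view has the arm over the knob, with the lever rod still in the left slot's far half. The jar, bar and pen are untouched, and the button hit the same hard stop (.1448) twice. Next I push the knob back to the cross channel.

```bash
python3 - <<'E'
from h import *
r=movel(W(.0275,.037,.205),v=.03,until_force=15);st("pushed",r)
movel(W(.040,.037,.205),v=.08);movel(W(.040,.037,.30),v=.15)
movel(W(.0,.12,.30),v=.2);st("clear")
shot("scene","s3.png",(180,430,230,370),3.2)
shot("top","t3.png",(150,300,110,260),4)
import cv2
im=cv2.imread("pics/s3.png",0);m=(im[100:300,450:700]<45).astype("u1")
for c in cv2.findContours(m,0,2)[0]:
    if cv2.contourArea(c)>1500:print(np.add(cv2.minEnclosingCircle(c)[0],(450,100)),cv2.minEnclosingCircle(c)[1])
E
```

```text
pushed False t 16.32 tcp [0.6099 0.1119 0.2048] F [2.3 0.4 3.2]
clear t 18.02 tcp [0.5726 0.1907 0.2996] F [0.4 0.2 0.1]
[511.1716423  241.38059998] 53.2947883605957
[586.5 136. ] 66.15332794189453
```

View pics/s3.png

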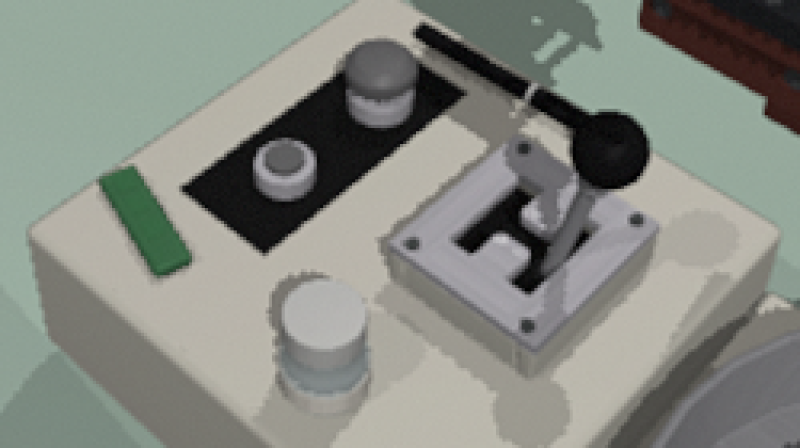

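The scene view shows the knob now at (610,149), the rod near the middle of the left slot, and the stop button up. I'll compute the knob position, then push right.

```bash
python3 - <<'E'
from h import *
sc=lambda x,y:(180+(x-1.1)/3.2,230+(y-1.1)/3.2)
p=onz("scene",*sc(610,149.5),.2263)[:2]-G
c,s=np.cos(TH),np.sin(TH);x=c*p[0]+s*p[1];y=-s*p[0]+c*p[1];print("knob rel",x,y)
if abs(x)<.004 and abs(y-.037)<.006:
    movel(W(0,.095,.30),v=.2);movel(W(0,.095,.205),v=.12)
    r=movel(W(0,.05,.205),v=.04,until_force=2.0);st("contact",r)
    q=np.array(get_tcp_pos()[:2])-G;yc=-s*q[0]+c*q[1];print("contact y",yc)
    r=movel(W(0,yc-.0735,.205),v=.04,until_force=18);st("pushed",r)
    q=np.array(get_tcp_pos()[:2])-G;print("rel y",-s*q[0]+c*q[1])
E
```

```text
knob rel 0.0004919578416564931 0.03991454391863726
contact True t 20.04 tcp [0.5789 0.1394 0.2048] F [0.2 0.1 0.1]
contact y 0.06814877015367317
pushed False t 22.05 tcp [0.588  0.0665 0.2049] F [-0.2  1.5 -2. ]
rel y -0.00527630797750998
```

```bash
python3 - <<'E'
from h import *
r=movel(W(0,-.0085,.205),v=.02,until_force=12);st("pushed",r)
movel(W(0,.01,.205),v=.1);movel(W(0,.01,.30),v=.15)
movel(W(0,.12,.30),v=.2);st("clear")
shot("scene","s4.png",(180,430,230,370),3.2)
E
```

```text
pushed False t 22.36 tcp [0.5885 0.0632 0.205 ] F [-0.2  1.6 -2.1]
clear t 24.18 tcp [0.5723 0.1904 0.2994] F [-0.3 -0.4 -0.2]
```

View pics/s4.png

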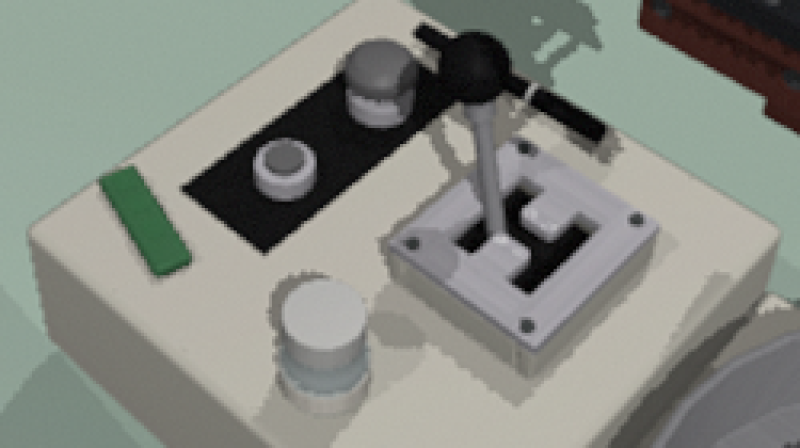

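The knob is at (475,67) and the rod in the right slot at the cross channel. Now I push it far from the near side.

```bash
python3 - <<'E'
from h import *
sc=lambda x,y:(180+(x-1.1)/3.2,230+(y-1.1)/3.2)
p=onz("scene",*sc(475,67.5),.2263)[:2]-G
c,s=np.cos(TH),np.sin(TH);x=c*p[0]+s*p[1];y=-s*p[0]+c*p[1];print("knob rel",x,y)
if abs(x)<.006 and abs(y+.037)<.006:
    movel(W(-.06,y,.30),v=.2);movel(W(-.06,y,.205),v=.12)
    r=movel(W(-.02,y,.205),v=.03,until_force=2.0);st("contact",r)
    q=np.array(get_tcp_pos()[:2])-G;xc=c*q[0]+s*q[1];print("contact x",xc)
    r=movel(W(.0245,y,.205),v=.03,until_force=14);st("pushed",r)
    q=np.array(get_tcp_pos()[:2])-G;print("rel x",c*q[0]+s*q[1])
    wait(.3)
    movel(W(-.02,y,.205),v=.1);movel(W(-.02,y,.32),v=.15);movel(W(-.15,y-.1,.32),v=.2);st("clear")
    shot("scene","s5.png",(180,430,230,370),3.2);shot("top","t5.png",(150,300,110,260),4)
E
```

```text
knob rel 0.001303874414053511 -0.03855830897042189
contact True t 27.27 tcp [0.5682 0.0306 0.2045] F [-1.4 -0.   1.2]
contact x -0.02428773412610962
pushed False t 29.05 tcp [0.6153 0.0364 0.2045] F [-6.2 -0.8 -1.9]
rel x 0.02313490597187769
clear t 31.82 tcp [ 0.4564 -0.0841  0.32  ] F [0.3 0.7 0.9]
```

View pics/s5.png

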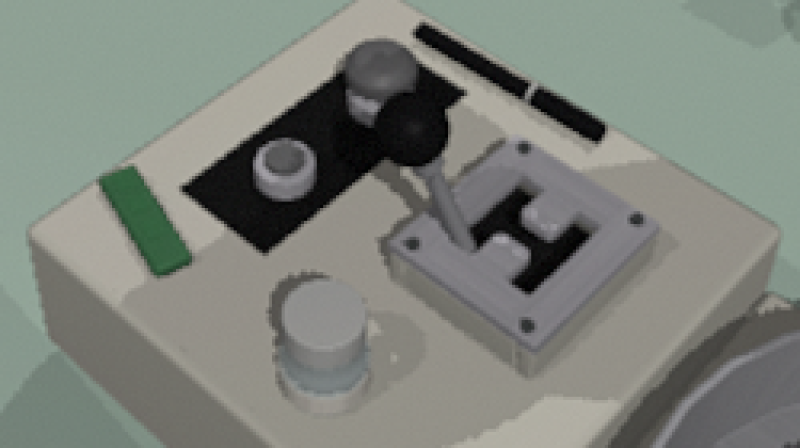

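View pics/t5.png

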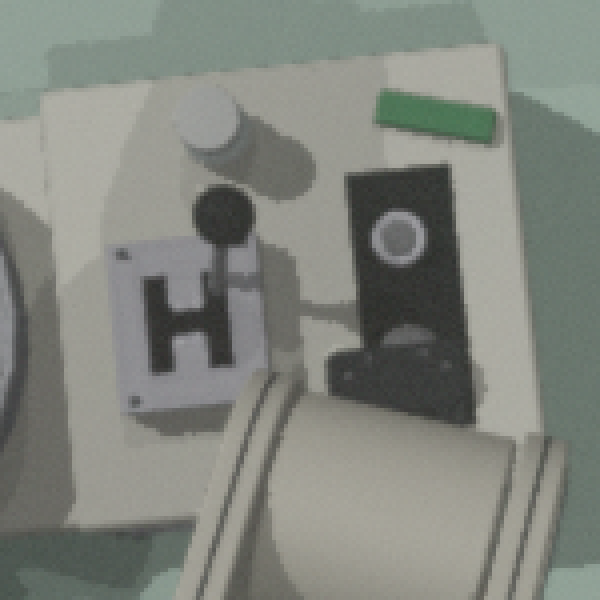

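The knob is at scene (411,129) and top (224,214), with the rod near the far end of the right slot. The push ended at 6 N without tripping, so I'll measure and push again to be sure it's fully home.

```bash
cat >> h.py <<'E'
def rel(p):
    p=np.array(p[:2])-G;c,s=np.cos(TH),np.sin(TH);return np.round([c*p[0]+s*p[1],-s*p[0]+c*p[1]],4)
E
python3 - <<'E'
from h import *
sc=lambda x,y:(180+(x-1.1)/3.2,230+(y-1.1)/3.2)
c=lambda x,y:(150+(x-1.5)/4,110+(y-1.5)/4)
print("knob",rel(onz("scene",*sc(411,129.5),.22)),rel(onz("top",*c(224,214),.22)),two(c(224,214),sc(411,129.5)))
y=-.0385
movel(W(-.02,y,.32),v=.2);movel(W(-.02,y,.205),v=.15);movel(W(.012,y,.205),v=.08)
r=movel(W(.034,y,.205),v=.015,until_force=16);st("pushed",r);print(rel(get_tcp_pos()))
wait(.3);st("held")
movel(W(-.02,y,.205),v=.1);movel(W(-.02,y,.32),v=.15);movel(W(-.15,y-.1,.32),v=.2);st("clear")
shot("scene","s6.png",(180,430,230,370),3.2);shot("top","t6.png",(150,300,110,260),4)
a=cv2.imread("pics/s6.png",0)[80:180,360:460]
g=cv2.morphologyEx((a<50).astype("u1"),2,cv2.getStructuringElement(2,(45,45)))
k=max(cv2.findContours(g,0,2)[0],key=cv2.contourArea);o=cv2.minEnclosingCircle(k);print(o)
b=cv2.imread("pics/t6.png",0)[170:260,180:270]
g=cv2.morphologyEx((b<60).astype("u1"),2,cv2.getStructuringElement(2,(35,35)))
k=max(cv2.findContours(g,0,2)[0],key=cv2.contourArea);u=cv2.minEnclosingCircle(k);print(u)
A=c(u[0][0]+180,u[0][1]+170);B=sc(o[0][0]+360,o[0][1]+80);t=two(A,B);print(t,rel(t[0]),rel(onz("top",*A,.22)),rel(onz("scene",*B,.22)))
E
```

```text
knob [ 0.0488 -0.0371] [ 0.0476 -0.0385] (array([0.63963238, 0.03984161, 0.21850197]), np.float64(0.00031070811307266937))
pushed True t 35.33 tcp [0.6152 0.0366 0.2041] F [-3.4 -1.7  3.4]
[ 0.0231 -0.0384]
held t 35.63 tcp [0.6152 0.0365 0.2039] F [-3.8 -0.9  3.8]
clear t 38.1 tcp [ 0.4564 -0.0841  0.32  ] F [ 0.7 -0.6 -0.3]
((39.2843132019043, 53.7156867980957), 54.160762786865234)Traceback (most recent call last):
  File "<stdin>", line 16, in <module>
ValueError: max() iterable argument is empty
```

View pics/s6.png

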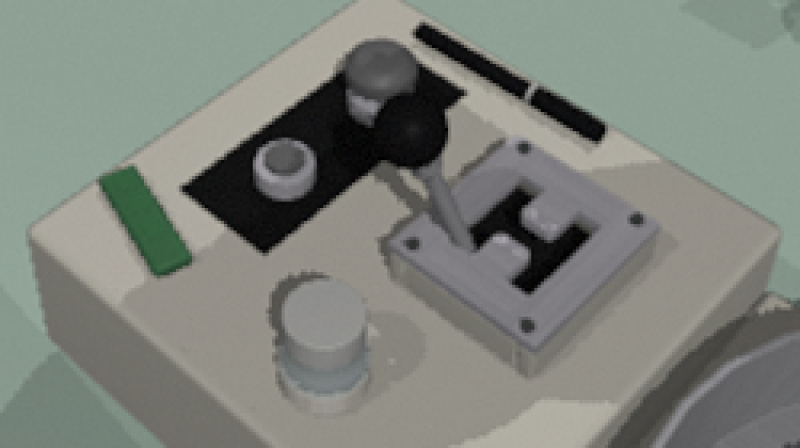

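The second push hit a hard stop at the same finger position, and the knob hasn't moved: (410,130), about 48 mm from the gate middle. The lever is home, the stop button is up, and the arm is clear.

```bash
python3 -c "
from h import *
job_done();st('done')"
```

```text
the job is handed in; nothing more can be done
the job is handed in; nothing more can be done
```

The lap is in its polishing gear: the lever stands fully home in the far right-hand slot, and I handed the job in at about 38 s. No verdict was reported.

- **Stop button:** I pressed it twice before touching the lever. The first press held at only 6.9 N, so I repeated it harder. Both presses ended at the same hard stop, about 6 mm down. It was up again in the pictures afterwards.
- **Lever:** I pushed the knob with shut fingers, near to the cross channel, right across it, then far. A second push of 16 N met a hard stop at the same place to 0.1 mm.
- **Last position check:** before that second push, the two cameras put the knob about 48 mm far and 38 mm right of the gate's middle. That is a lean of about 0.26 rad along the slot and 0.20 rad across. Afterwards it looked unchanged in the scene view.
- **Other things:** in the last pictures the start button, jar, marker and glass bar looked where they had been. I did not measure them again, and I did not look at the cup again after the first pictures.
- **What failed or disagreed:** my final automatic knob check crashed on its image mask, so I judged that last position by eye from the picture. The two views differed by about 1 mm on the knob.

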